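# Start the toaster: wake the panel, switch on, lever down

### The arm

A 6-joint arm with a two-finger parallel gripper is mounted at the origin on a cart in front of the work surface, level with it; the furniture and walls round the work are solid. World frame = base frame: x ahead of the robot, y to its left, z up, the work surface at z = 0. Lengths are in m, angles in rad, forces in N, time in s.
With the tool pointing down it reaches from about 0.325 to 0.85 m from the base axis. Payload 4.4 kg.
Tool frame: the origin (TCP) lies on the mounting face of the last link; the fingertips stand 199 mm ahead of it and the grasp point (between the pads) lies 180 mm ahead of it; z points along the fingers, y is the line along which they close (so a half turn about z gives the same grasp; the last joint's range is limited). The gripper opens to 94 mm and grips with 3 to 60 N. Pads are 16 mm wide; open, the fingers measure 119 mm over their backs; the gripper's body (75 mm by 177 mm) begins 78 mm behind the grasp point.
Start: joints at [1.071, 0.207, 1.542, -0, 1.393, -0.15], TCP at [0.197, 0.54, 0.405] pointing down, gripper open.
Joint ranges: [-2.73, 2.73], [-0.86, 2.22], [0.23, 2.46], [-1.11, 4.25], [0.08, 2.63], [-2.82, 2.82]. Speed limits (rad/s): [2.79, 2.79, 3.14, 3.14, 3.14, 3.14].

### API

Orientations are given as a unit quaternion [w, x, y, z].
In Python, from station import bot gives the robot as it stands. Calls block until the motion is done:
- bot.movep(position, orientation): joint-space move of the TCP to a pose.
- bot.movel(position, max_speed=0.15, attitude=None, until_force=None): straight line of the TCP; attitude=None keeps the orientation; max_speed is the mean speed in m/s. With until_force (N) it stops when the force on the tool has changed by that much, and returns True; else False.
- bot.movej(angles): joint-space move.
- bot.gripper_to(opening): finger opening in m; the grip force is fixed at half the most; returns when the fingers have stopped.
- bot.pause(seconds).
- bot.ik(position, orientation): joint angles nearest the present ones, or None.
- bot.grab_frame(name): name is "scene" or "side" or "wrist"; returns the picture (420x560x3 uint8, blue, green, red); there is no depth.
- bot.calibration(name): a dict with "mtx" (3x3 intrinsics, pixels), "extrinsics" (4x4, takes a point from camera to world coordinates). Camera axes: x right, y up, looking along -z (the intrinsics and any distortion apply to the point x, -y, -z); pixel columns grow to the right and rows downward; lengths in m; the calibration is good to about 2 mm. A picture is of the moment at which its call begins: read the wrist's pose just before it. calibration takes no time and is no camera call; for the wrist camera it gives the pose at the moment of the call.
A pose or a line that the arm cannot do raises bot.MotionError and nothing moves.
- bot.sign_off(): hands the job in; it is judged then, once.
Trained networks look in the newest picture that a camera, given by its name, has taken for a name from the list of things; names that differ only in an ending like _2 or _b are one class to them, and where a whole thing is asked for, a point or a joint stands for the part that bears it (a point fixed in the world has none). Each returns a list of dicts, best first, with "conf" (0 to 1); they miss things now and then, are a little off and sometimes report something else, mostly with a low value. They report only what shows in the picture. A call takes as long as a camera call.
- bot.spot_in(thing, camera): "at" ([x, y, z] in m, in world coordinates, good to about 4 mm: the middle of the surface that is visible of it).
- bot.outline_of(thing, camera): "mask" (420x560 bool, what is visible of it).
- bot.place_of(thing, camera): "at" ([x, y, z] in m, in world coordinates, good to about 4 mm: a listed point, or the origin of a listed thing).
Readings, each from a call of its own:
- bot.get_time(): time.
- bot.get_joint_positions(): joint angles.
- bot.get_dq(): joint speeds.
- bot.get_joint_torque(): joint torques, N m.
- bot.get_tcp_pos(): TCP position.
- bot.get_tcp_rot(): TCP orientation.
- bot.get_force(): force on the tool from outside, world axes, zero at the start.
- bot.get_torque(): the same for the moment, N m.
- bot.get_grip_width(): finger opening in m.
- bot.get_grip_force(): force on a finger pad.
Only numpy, scipy, OpenCV 4.12 (cv2) and the standard library are available. Lean on these libraries where they do the work, as an engineer would, in place of code of your own. Each camera call takes 0.05 s, during which the arm holds its last target. There are 200 camera calls.

### The job

Start the toaster by pressing with the fingertips only, without picking anything up: on the grey switch panel first press the round green wake button down and let it spring back, then switch the red rocker on by pressing down its dotted end, and only then push the toaster's lever all the way down so that it stays down. Leave the white rocker switched on as it is, and do not shift or knock the toaster, the mug or the two jars.

Things in the scene. Friction and masses are not known exactly. Their poses are not given: they have to be found in the camera images.
- panel: Flat grey switch panel with an aluminium top sheet, stuck to the worktop so it cannot move: 116 mm (its x) by 246 mm (its y), top 14.5 mm above the worktop. Origin: centre of its underside. Its x axis points away from the robot (yaw within 0.3 rad). The three controls sit on it side by side, 75 mm apart along its y on its centre line, in any order.
- green_button (a joint): Travel of the round green wake button (36 mm across, in a round black housing 52 mm across): 0 up, 0.008 m fully down. Spring loaded, 5 N fully down; it pops up again when released. Pressed counts from 0.005.
- green_button_top (a point): Centre of the top face of the green button; it moves straight down with the button.
- red_switch (a joint): Angle of the red rocker (58 mm along the panel's x by 38 mm along its y, in a 62 mm wide black frame): -0.14 rad is off (near end, towards the robot, down), +0.14 rad is on (far end, marked with a white dot, down). It pivots about its middle, takes about 2.5 N at 20 mm from the pivot and stays where it is left. Starts off.
- red_switch_on_end (a point): Point on the top face of the red rocker, 20 mm beyond its pivot at the far end with the white dot: the place to press down (it sinks about 5.5 mm). Its axes are those of the rocker: x along its length, away from the robot.
- white_switch (a joint): Angle of the white rocker, the same kind of switch as the red one, with a black dot: it starts on (far end down, about +0.14 rad) and is to stay on.
- white_switch_on_end (a point): Point on the top face of the white rocker, 20 mm beyond its pivot at its far, dotted end. Not to be touched.
- toaster: Black two-slice toaster standing loose on the worktop, 1.4 kg, body 174 mm wide (its x), 272 mm long (its y), 190 mm high. Origin on the worktop under the toaster, 38 mm in its +x from the mid-plane of the body. Its -y end, with the lever, faces the robot (its -y axis points to the robot, within 0.2 rad).
- toaster_lever (a joint): Travel of the toaster's lever: 0 up, 0.065 m fully down. It slides straight down with slight friction (about 1 N), and stays where it is left. All the way down counts from 0.058.
- lever_top (a point): Centre of the top face of the lever's black knob (40 mm wide, 13 mm thick, standing 24 mm out from the toaster's end face, this point 12 mm out), 156 mm above the worktop when up; it moves with the lever. Its axes are those of the toaster. The toaster's rim is 34 mm higher than the knob at the start and 99 mm higher at the end, so lean the gripper back towards the robot (20 to 30 degrees, fingertips forward and down) to keep its body clear of the toaster.
- mug: White mug with a pink band and a handle, 80 mm across, 101 mm high, loose. Origin: centre of its underside. Not to be disturbed.
- honey_jar: Glass jar with a green lid, 70 mm across, 101 mm high, loose. Origin: centre of its underside. Not to be disturbed.
- mustard_jar: Glass jar of mustard with a pale lid, 64 mm across, 109 mm high, loose. Origin: centre of its underside. Not to be disturbed.

How it is judged:
By the outcome, as a careful person would: the job done as asked, in the order asked, and still so for the second after the job is handed in, with the robot touching nothing.
It also fails if it takes over 51 s, if anything falls off the work surface, if the arm or the gripper's body presses on something with over 40 N, if the wrist force passes 120 N, or if a joint passes its speed limit or range.

## Working session

There is one attempt and no reset: what is moved stays moved. The work goes in short steps, each a Python script; the robot and the scene stay as the last script left them, time stands still between calls to the robot, and variables do not carry over. Pictures are saved under pics/ and viewed, at most 10 in all, crops included, and the job is handed in when it is done.

```bash
mkdir -p pics
python3 - <<'E'
from station import bot
import cv2,numpy as np
ims=[]
for c in("scene","side"):
    im=bot.grab_frame(c); ims.append(im)
    for t in("green_button_top","red_switch_on_end","white_switch_on_end","lever_top","panel","toaster","mug","honey_jar","mustard_jar"):
        print(c,t,[(np.round(d["at"],3).tolist(),round(d["conf"],2)) for d in bot.place_of(t,c)[:2]])
    print(np.round(bot.calibration(c)["extrinsics"],3).tolist())
for c,i in zip("ab",ims): cv2.imwrite(f"pics/{c}.png",i)
print(bot.get_time(),bot.get_tcp_rot())
E
```

```text
scene green_button_top [([0.509, 0.066, 0.039], 0.7), ([0.682, 0.028, 0.004], 0.45)]
scene red_switch_on_end [([0.539, 0.142, 0.046], 0.65)]
scene white_switch_on_end [([0.551, 0.214, 0.038], 0.46)]
scene lever_top [([0.591, -0.218, 0.158], 0.58)]
scene panel []
scene toaster [([0.726, -0.264, -0.0], 0.81)]
scene mug [([0.435, -0.097, 0.001], 0.9)]
scene honey_jar [([0.683, 0.029, -0.001], 0.73)]
scene mustard_jar []
[[-0.994, -0.054, 0.093, 0.692], [0.107, -0.439, 0.892, 1.068], [-0.007, 0.897, 0.443, 0.658], [0.0, 0.0, 0.0, 1.0]]
side green_button_top [([0.507, 0.067, 0.041], 0.65)]
side red_switch_on_end [([0.543, 0.138, 0.041], 0.47)]
side white_switch_on_end [([0.554, 0.215, 0.036], 0.48)]
side lever_top [([0.591, -0.221, 0.155], 0.42)]
side panel [([0.522, 0.143, 0.0], 0.6)]
side toaster [([0.725, -0.263, -0.0], 0.58)]
side mug [([0.434, -0.092, -0.003], 0.79), ([0.591, -0.219, 0.15], 0.71)]
side honey_jar [([0.681, 0.028, -0.002], 0.72)]
side mustard_jar [([0.698, 0.216, 0.0], 0.95)]
[[0.301, 0.725, -0.62, -0.339], [-0.954, 0.219, -0.206, -0.3], [-0.013, 0.653, 0.757, 1.179], [0.0, 0.0, 0.0, 1.0]]
1.0 [-3.92473353e-06  1.73539948e-01  9.84826831e-01  1.24617229e-05]
```

View pics/a.png

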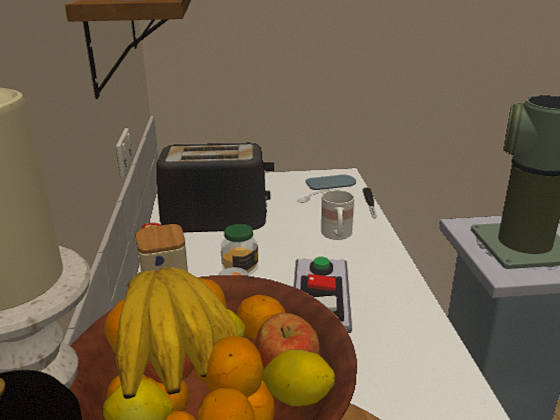

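View pics/b.png

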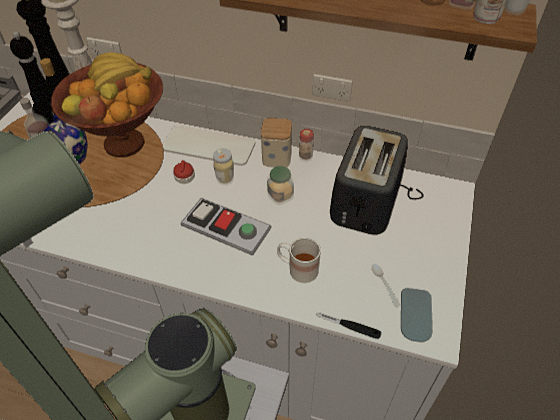

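The scene picture shows the toaster with its lever knob at about (268,167), the mug at (337,215) and the panel at (322,290). In the side picture, white is at (203,211), red at (226,218) and green at (247,230). The panel measurements agree with each other: red is in the middle and the yaw is about -0.165. Next I'll close the gripper and look from nearer.

```bash
cat > h.py <<'E'
from station import bot
import numpy as np, cv2
from scipy.spatial.transform import Rotation as R
TIP=0.199
def quat(yaw, lean):
    """tool z down, leaning so tips go forward along heading yaw; tool y lateral; nearest ik sign for last joint"""
    f=np.array([np.cos(yaw),np.sin(yaw),0]); z=np.sin(lean)*f-np.cos(lean)*np.array([0,0,1])
    y=np.array([-np.sin(yaw),np.cos(yaw),0]); out=[]
    for s in(1,-1):
        q=R.from_matrix(np.c_[np.cross(s*y,z),s*y,z]).as_quat()
        out.append(np.r_[q[3],q[:3]])
    return out,z
def pose(tip,yaw,lean=0):
    qs,z=quat(yaw,lean); p=np.array(tip)-TIP*z
    c=[(abs(j[5]-bot.get_joint_positions()[5]),i) for i,q in enumerate(qs) if (j:=bot.ik(p,q)) is not None]
    return p,qs[min(c)[1]]
E
python3 - <<'E'
from h import *
bot.gripper_to(0.0)
p,q=pose([0.50,0.14,0.16],-0.165); bot.movep(p,q)
im=bot.grab_frame("wrist"); cv2.imwrite("pics/w1.png",im)
for t in("green_button_top","red_switch_on_end","white_switch_on_end","panel"):
    print(t,[(np.round(d["at"],4).tolist(),round(d["conf"],2)) for d in bot.place_of(t,"wrist")[:2]])
print(p,q,bot.get_joint_positions(),bot.get_time(),bot.get_grip_width())
E
```

```text
green_button_top [([0.5056, 0.0736, 0.0366], 0.89)]
red_switch_on_end [([0.5369, 0.1477, 0.0402], 0.55)]
white_switch_on_end [([0.5527, 0.2192, 0.0366], 0.79)]
panel []
[0.5   0.14  0.359] [0.         0.08240645 0.9965988  0.        ] [ 1.07492227e-01  1.31623799e-01  1.72701377e+00  6.84733990e-05
  1.28280962e+00 -1.29948762e+00] 4.5 0.00019210669806034346
```

View pics/w1.png

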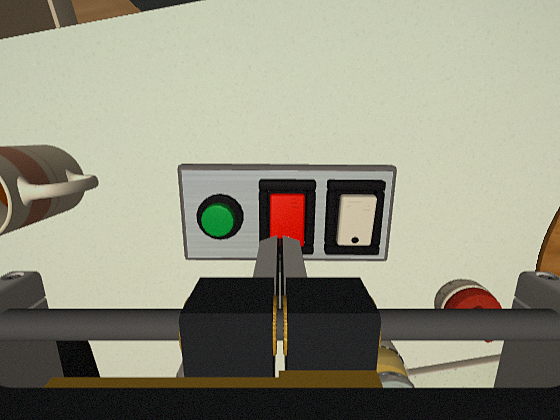

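The wrist view shows green at (218,217), red at (287,215) and white at (357,220), with the white rocker's dot at its far end (355,240). Panel corners are at about (179,165), (396,167), (389,261) and (186,258). I'll check these by projecting the corners and the green blob.

```bash
cat >> h.py <<'E'
def ray(c,uv,z):
    k=bot.calibration(c); E=k["extrinsics"]; d=k.get("dist",None)
    n=cv2.undistortPoints(np.array([[uv]],float),k["mtx"],d)[0,0]
    v=E[:3,:3]@[n[0],-n[1],-1]; o=E[:3,3]
    return o+v*(z-o[2])/v[2]
E
python3 - <<'E'
from h import *
print(bot.calibration("wrist").keys())
im=cv2.imread("pics/w1.png").astype(int)
b,g,r=im[...,0],im[...,1],im[...,2]
m=(g>r+50)&(g>b+40); ys,xs=np.nonzero(m); print("green",xs.mean(),ys.mean(),len(xs),[ray("wrist",(xs.mean(),ys.mean()),z).round(4) for z in(.034,.038)])
m=(r>g+100)&(r>b+100); m[260:]=0; m[:,:240]=0; m[:,330:]=0
ys,xs=np.nonzero(m); print("red box",xs.min(),xs.max(),ys.min(),ys.max())
print([ray("wrist",(xs.mean(),y),.03).round(4) for y in(ys.min(),ys.max())], ray("wrist",((xs.min()+xs.max())/2,215),.033))
C=[ray("wrist",u,.0145) for u in((179,165),(396,167),(389,261),(186,258))]
print(np.round(C,4),np.mean(C,0),np.linalg.norm(np.diff(C,axis=0),axis=1))
im=bot.grab_frame("scene")
E
```

```text
dict_keys(['mtx', 'extrinsics'])
green 217.19212410501194 219.61933174224345 838 [array([0.5057, 0.0712, 0.034 ]), array([0.5047, 0.0723, 0.038 ])]
red box 270 304 194 246
[array([0.491 , 0.1503, 0.03  ]), array([0.5498, 0.1409, 0.03  ])] [0.51320668 0.14643648 0.033     ]
[[0.4428 0.0382 0.0145]
 [0.484  0.2728 0.0145]
 [0.5948 0.2573 0.0145]
 [0.5513 0.0189 0.0145]] [0.51819238 0.14680934 0.0145    ] [0.2381306  0.11186992 0.24230397]
```

The corners give a panel centre of (0.518,0.147) and a yaw of -0.177. That agrees with both the green blob and the networks, so I'll press green, then red.

```bash
cat >> h.py <<'E'
def press(xy,ztop,zmin,F,yaw):
    p,q=pose([*xy,ztop+.02],yaw); bot.movep(p,q)
    p2=p.copy(); p2[2]=zmin+TIP
    hit=bot.movel(p2,max_speed=.02,until_force=F)
    bot.pause(.2)
    print("hit",hit,"tip z",bot.get_tcp_pos()[2]-TIP,bot.get_force().round(2))
    p[2]=ztop+.06+TIP; bot.movel(p,max_speed=.15)
E
python3 - <<'E'
from h import *
press((.506,.071),.040,.022,9,-.177)
press((.538,.144),.044,.024,9,-.177)
p,q=pose([0.47,0.14,0.16],-0.177); bot.movep(p,q)
im=bot.grab_frame("wrist"); cv2.imwrite("pics/w2.png",cv2.resize(im[120:300,150:430],None,fx=2.5,fy=2.5))
print(bot.get_time())
E
```

```text
hit True tip z 0.030990876321264238 [-1.26  0.09  4.82]
hit True tip z 0.03597898580875439 [-2.   -1.26  5.02]
10.375
```

View pics/w2.png

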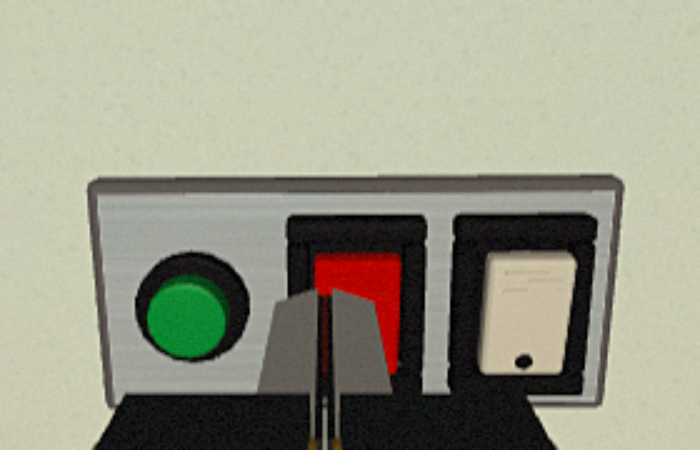

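Green has sprung back at about (188,318). White is unchanged, with its dot at (523,361). Red's far end is hidden by the fingers. Both presses settled at about 5 N after the 9 N trip, at depths that match the end stops. I'll move to the lever view and check red from the side camera on the way.

Run:
```python
from h import *
p,q=pose([0.53,-0.205,0.235],-0.065,.45); bot.movep(p,q)
im=bot.grab_frame("wrist")
for t in("lever_top","toaster"):
    print(t,[(np.round(d["at"],4).tolist(),round(d["conf"],2)) for d in bot.place_of(t,"wrist")[:2]])
s=bot.grab_frame("side")
for t in("lever_top","mug","toaster","red_switch_on_end","white_switch_on_end"):
    print(t,[(np.round(d["at"],4).tolist(),round(d["conf"],2)) for d in bot.place_of(t,"side")[:2]])
b=cv2.imread("pics/b.png")
cr=lambda x:cv2.resize(x[190:260,170:280],None,fx=3.6,fy=3.6,interpolation=cv2.INTER_CUBIC)
cv2.imwrite("pics/w3.png",im); cv2.imwrite("pics/s3.png",np.hstack([cr(b),cr(s)]))
print(p,bot.get_joint_positions(),bot.get_time())
```

```text
lever_top [([0.5929, -0.2206, 0.1538], 0.88)]
toaster []
lever_top [([0.5911, -0.2217, 0.1524], 0.45)]
mug [([0.4358, -0.0954, -0.004], 0.58)]
toaster [([0.7259, -0.2635, -0.0004], 0.87)]
red_switch_on_end [([0.5459, 0.1407, 0.0364], 0.76)]
white_switch_on_end [([0.556, 0.2145, 0.0355], 0.62)]
[ 0.44362465 -0.19937768  0.41418897] [-0.67469785 -0.1114262   1.8838452   0.29830197  1.01274623 -2.29432645] 12.1583
```

View pics/w3.png

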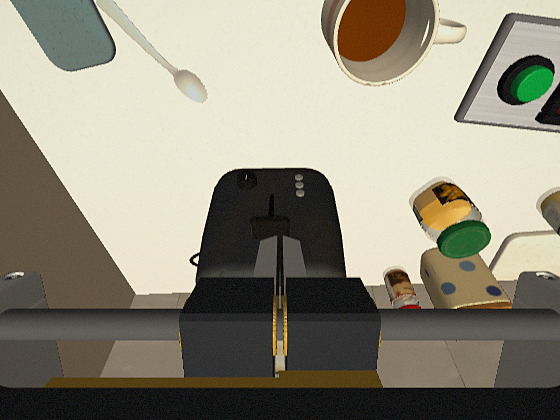

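View pics/s3.png

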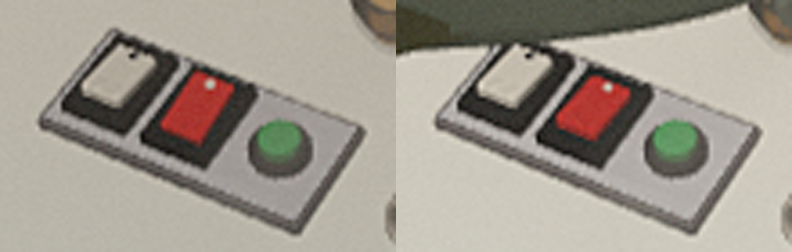

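The wrist view shows the knob centred near (270,227) below its slot at (271,205). The toaster stands nearly square to the tool. In the side crops, the red rocker's near end has come up and it now looks like the white one, so red is on. White and green look unchanged. Next I'll press the lever.

Run:
```python
from h import *
print("knob y by pixel",ray("wrist",(270,227),.15))
L=np.array([.592,-.2205]); yaw=-.065
p,q=pose([*L,.19],yaw,.45); bot.movel(p,max_speed=.1,attitude=q)
p2=p.copy(); p2[2]-=.19-.082
_,z=quat(yaw,.45)
hit=bot.movel(p2,max_speed=.035,until_force=12); f=bot.get_force().round(2)
bot.pause(.2)
print(hit,"tip",(bot.get_tcp_pos()+TIP*z).round(4),f,bot.get_force().round(2),bot.get_time())
```

```text
knob y by pixel [ 0.59006518 -0.21833645  0.15      ]
True tip [ 0.5921 -0.2206  0.0938] [-4.86  1.45  7.35] [-3.22  0.97  6.54] 15.7083
```

The tip stopped at z = 0.094, which matches the full 65 mm of travel. I'll withdraw along the tool axis and check.

Run:
```python
from h import *
_,z=quat(-.065,.45)
p=bot.get_tcp_pos(); bot.movel(p-.16*z,max_speed=.12)
im=bot.grab_frame("wrist"); 
print([(np.round(d["at"],4).tolist(),round(d["conf"],2)) for d in bot.place_of("lever_top","wrist")[:2]])
s=bot.grab_frame("side")
for t in("toaster","mug","honey_jar","mustard_jar","red_switch_on_end","white_switch_on_end"):
    print(t,[(np.round(d["at"],4).tolist(),round(d["conf"],2)) for d in bot.place_of(t,"side")[:1]])
cv2.imwrite("pics/f.png",np.vstack([im[120:330,100:500],s[100:310,100:500]]))
print(bot.get_force().round(2),bot.get_time())
```

```text
[([0.5891, -0.218, 0.0917], 0.73)]
toaster [([0.7232, -0.262, 0.0016], 0.65)]
mug [([0.4336, -0.0943, -0.0047], 0.62)]
honey_jar [([0.6837, 0.0304, -0.0047], 0.45)]
mustard_jar []
red_switch_on_end [([0.5438, 0.1395, 0.0366], 0.68)]
white_switch_on_end [([0.5544, 0.2147, 0.0343], 0.68)]
[ 0.37  0.46 -0.15] 17.65
```

View pics/f.png

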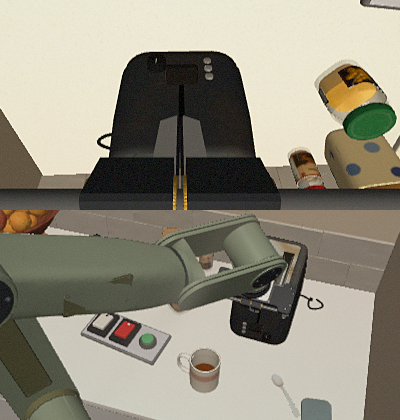

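The lever knob is down at about (182,72) in the wrist crop, with z around 0.092, and the toaster, mug and switches are where they were. Nothing is being touched, so I'll hand it in.

```bash
python3 -c "
from station import bot
print(bot.sign_off())"
```

```text
the job is handed in; nothing more can be done
None
```

The job is handed in at about 18 s: I pressed the green button and it sprang back, switched the red rocker on, then pushed the lever fully down, where it stayed; white is still on, and the toaster, mug and honey jar measured unmoved (the mustard jar was hidden from the side camera in the last check).

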